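Pin down the torque wrench's hold-down bar

ROBOT

A 7-joint arm with a two-finger parallel gripper is mounted at the origin on the work surface. World frame = base frame: x ahead of the robot, y to its left, z up, the work surface at z = 0. Lengths are in m, angles in rad, forces in N, time in s.
With the tool pointing down it reaches from about 0.4 to 0.85 m from the base axis. Payload 4.5 kg.
Tool frame: the origin (TCP) lies midway between the tips of the shut fingers; the grasp point (between the pads) lies 19 mm behind it; x points along the fingers, y is the direction in which the jaws open and shut, and the axes are right-handed (so a half turn about x gives the same grasp; the last joint's range is limited). The gripper opens to 85 mm and grips with 20 to 120 N. Pads are 22 mm wide; open, the fingers measure 114 mm over their backs; the gripper's body (76 mm by 85 mm) begins 54 mm behind the grasp point. The pads swing forward as they close: fully open they stand 13 mm farther back than shut.
Start: joints at [-1.114, 0.689, -0.195, 1.565, 0.157, 0.902, -0.215], TCP at [0.256, 0.57, 0.231] pointing down, gripper open.
Joint ranges: [-3.01, 3.01], [-0.46, 2.08], [-1.47, 1.51], [0.13, 2.56], [-1, 4.14], [0.04, 2.09], [-2.66, 2.66]. Speed limits (rad/s): [2.57, 2.57, 3.14, 3.14, 3.14, 3.14, 3.14].

INTERFACE

Orientations are given as a rotation vector (axis times angle).
In Python, from workcell import bot gives the robot as it stands. The module is installed in compiled form; this text tells all that it offers.
- The arm moves only by the shell command python3 -m inch 'ROWS' [FORCE]. ROWS is text: rows parted by semicolons, each of 7 numbers parted by spaces: the shift along the tool's x, y, z in cm, then the turn, a rotation vector about the tool's x, y, z in rad, then the opening, from 0 (shut) to 1 (fully open). In form: x y z rx ry rz fingers; .... A call has 1 to 20 rows; each row shifts and turns the commanded pose from where the row before left it, along the tool's axes as they then stand; what a row does not reach is not made up. A row lasts 1/8 s, in which the tool goes at most 62.5 mm and 10.7 degrees, less where a joint would pass 70% of its speed; a pose out of reach is approached as far as the arm can. A call with a gripper value outside its range is refused whole. The fingers move at their own pace and stop on an object; FORCE is the grip in N (left out, the last holds). Time passes only in rows, so rows that do not move let the fingers close. It gives the time, the measured TCP pose, the force and the opening at its end, in the units of the state.
- bot.read_state(): the state, without advancing time (a new reading comes with each control period).
- bot.capture(name): name is "scene" or "top"; returns the picture (420x560x3 uint8, red, green, blue); there is no depth.
- bot.camera_model(name): a dict with "fx", "fy", "cx", "cy" (pixels), "distortion" ([k1, k2, p1, p2, k3] as OpenCV has them; the pictures are not rectified), "R" (3x3) and "t" (3): a world point X has camera coordinates R X + t. Camera axes: x right, y down, z forward; pixel columns grow to the right and rows downward; lengths in m; the calibration is good to about 2 mm. A picture is of the moment at which its call begins. camera_model takes no time and is no camera call.
- bot.finish_job(): hands the job in, once; it reports no verdict.
The state is a dict: "time_s": time; "qpos": joint angles; "joint_velocities": joint speeds; "tau": joint torques, N m; "ee_pos": TCP position; "ee_rot": TCP orientation; "wrist_force": force on the tool from outside, world axes, zero at the start; "ft_torque": the same for the moment, N m; "gripper_width": opening from 0.0 (shut) to 1.0 (fully open).
Only numpy, scipy, OpenCV 4.12 (cv2) and the standard library are available. Lean on these libraries where they do the work, as an engineer would, in place of code of your own. Each camera call takes 0.05 s, during which the arm holds its last target.

TASK

Swing the hold-down bar closed over the red torque wrench until it meets its stop and its eye lies over the lug. Then take the blue-handled pin from the rack and drop it through the eye and the lug, fully home with its flange down on the bar's eye, and let go.

Things in the scene. Friction and masses are not known exactly. Their poses are not given: they have to be found in the camera images.
- bar (a joint): Angle (rad) of the blue hold-down bar: 0 = against its stop, eye over the lug; grows to 1.3 as it opens, counterclockwise seen from above. Stiff vertical hinge (2 N at the handle), stays where left. Eye: steel ring 150 mm from the hinge, 44 mm wide, 20 mm hole, 76 to 96 mm above the table. Below the bar lies a fixed red torque wrench; its cradle and all of it stay under 97 mm.
- bar_handle (a point): Grip point on the bar's upright black round handle (18 mm diameter, from 90 to 140 mm above the table): on its axis, 20 mm below its top. Its frame turns with the bar: -y points along the bar towards the eye, z up. The hinge axis is 80 mm from here along +y, the eye's centre 70 mm along -y.
- lug_hole (a point): Centre of the mouth of the fixed lug, an upright steel tube (44 mm outside, 20 mm hole, 63 mm deep), mouth 75 mm above the table. z up; the bar's hinge axis is 150 mm away along +y. The closed bar's eye (20 mm thick) lies 1 mm above it. A yellow stop tab stands beside it on the robot's side, top at 90 mm.
- pin: Blue-handled steel pin, 80 to 170 g, upright in a grey rack 60 mm high, between or beside a red and a yellow one, 75 mm apart in a row roughly along the world's y. Origin: on its axis, underside of its flange; z up. Below: shank 12 mm diameter, 55 mm long, round nose. Above: flange 34 mm diameter, 6 mm thick, then a round handle 20 mm diameter, from 6 to 52 mm above the origin.

How it is judged:
By the outcome, as a careful person would: the job done as asked, in the order asked, and still so for the second after the job is handed in, with the robot touching nothing.
It also fails if it takes over 54 s, if anything falls off the work surface, if the arm or the gripper's body presses on something with over 40 N, if the wrist force passes 120 N, or if a joint passes its speed limit or range.

## Working session

There is one attempt and no reset: what is moved stays moved. The work goes in short steps, Python scripts to look and compute and a shell command to move; the robot and the scene stay as the last step left them, time stands still between calls to the robot, and variables do not carry over. Pictures are saved under pics/ and viewed, and the job is handed in when it is done.

```bash
mkdir -p pics
python3 - <<'E'
from workcell import bot
import cv2
s=bot.read_state();print(s)
for n in("scene","top"):
    im=bot.capture(n);cv2.imwrite(f"pics/{n}0.png",im[:,:,::-1]);m=bot.camera_model(n);print(n,m)
E
```

```text
{'time_s': 0.0, 'qpos': array([-1.11416361,  0.69001628, -0.19450936,  1.56643087,  0.15731938,
        0.90247957, -0.21513924]), 'joint_velocities': array([-5.76499643e-05, -2.01866717e-04, -2.21383191e-04, -7.48994242e-04,
        1.96083152e-03,  5.51556638e-04, -5.64407024e-06]), 'tau': array([-2.15802138e-04, -5.39612997e+01, -1.26680989e+00, -1.58540386e+01,
        8.99255276e-03,  9.32350435e-03, -7.84181733e-07]), 'ee_pos': array([0.25623628, 0.56930065, 0.23044064]), 'ee_rot': array([ 0.33008513,  1.54549542, -0.33312484]), 'wrist_force': array([0.36029545, 0.09588285, 0.43010505]), 'ft_torque': array([ 0.04545065, -0.12055608,  0.01537241]), 'gripper_width': 0.9984563604847029}
scene {'fx': 390.05902729897815, 'fy': 390.05902729897815, 'cx': 277.27641492661803, 'cy': 216.11387034154322, 'distortion': array([0.03640293, 0.        , 0.        , 0.        , 0.        ]), 'R': array([[ 0.03426881,  0.99936001, -0.01025774],
       [ 0.5547365 , -0.02755782, -0.83156959],
       [-0.83132008,  0.02280656, -0.55532584]]), 't': array([-0.04776432, -0.17328461,  1.30236327])}
top {'fx': 472.32400571605723, 'fy': 472.32400571605723, 'cx': 283.02580060887476, 'cy': 204.23933762637665, 'distortion': array([-0.04462167,  0.        ,  0.        ,  0.        ,  0.        ]), 'R': array([[-0.02771696, -0.99946684, -0.01725707],
       [-0.98888744,  0.0299379 , -0.14562059],
       [ 0.14605959,  0.01302914, -0.98918999]]), 't': array([0.05214981, 0.53332029, 0.87594119])}
```

View pics/scene0.png

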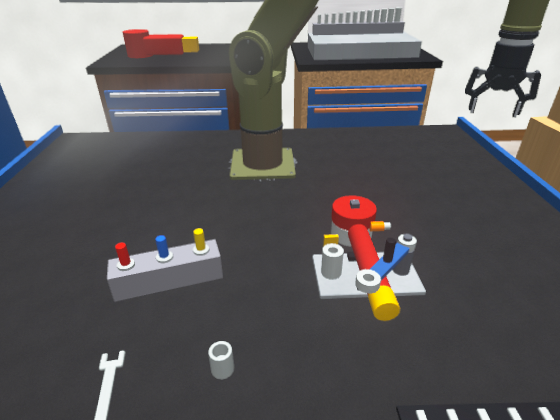

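View pics/top0.png

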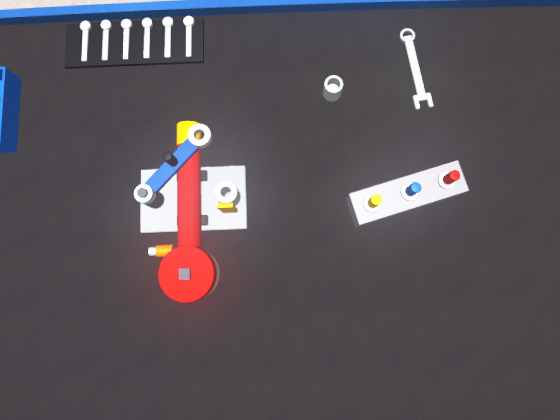

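The scene view shows the rack on the left, with the blue pin in the middle at about (162,245), and the bar open at about (385,262). The top view shows the lug at (226,191), the eye at (199,135), the handle at (168,157) and the blue pin at (414,189). Next I'll measure these precisely.

```bash
cat > h.py <<'E'
import numpy as np,cv2
from workcell import bot
def ray(n,px):
    m=bot.camera_model(n);K=np.array([[m['fx'],0,m['cx']],[0,m['fy'],m['cy']],[0,0,1]])
    p=cv2.undistortPoints(np.array([[px]],float),K,m['distortion'])[0,0]
    R=m['R'];return -R.T@m['t'],R.T@np.array([p[0],p[1],1])
def onz(n,px,z):
    c,d=ray(n,px);return c+d*(z-c[2])/d[2]
def tri(a,b):
    c1,d1=ray("scene",a);c2,d2=ray("top",b);s=np.linalg.lstsq(np.c_[d1,-d2],c2-c1,rcond=None)[0]
    p,q=c1+d1*s[0],c2+d2*s[1];return (p+q)/2,np.linalg.norm(p-q)
def proj(n,X):
    m=bot.camera_model(n);K=np.array([[m['fx'],0,m['cx']],[0,m['fy'],m['cy']],[0,0,1]])
    return cv2.projectPoints(np.array([X],float),cv2.Rodrigues(m['R'])[0],m['t'],K,m['distortion'])[0][0,0]
E
python3 - <<'E'
import cv2,numpy as np
a=cv2.imread("pics/top0.png");s=cv2.imread("pics/scene0.png")
def crop(im,x,y,w,h,f,n): cv2.imwrite("pics/"+n,cv2.resize(im[y:y+h,x:x+w],None,fx=f,fy=f,interpolation=cv2.INTER_CUBIC))
crop(a,130,110,130,100,6,"c1.png");crop(a,340,150,130,80,6,"c2.png");crop(s,305,190,130,100,6,"c3.png");crop(s,100,220,130,80,6,"c4.png")
for n,im in(("top",a),("scene",s)):
    hsv=cv2.cvtColor(im,cv2.COLOR_BGR2HSV)
    m=cv2.inRange(hsv,(100,120,60),(125,255,255));k,_,st,c=cv2.connectedComponentsWithStats(m)
    for i in range(1,k):
        if st[i,4]>20: print(n,"blue",st[i],c[i])
    m=cv2.inRange(hsv,(0,0,150),(180,50,255));k,_,st,c=cv2.connectedComponentsWithStats(m)
    for i in range(1,k):
        if 20<st[i,4]<3000: print(n,"white",st[i],c[i])
E
```

```text
top blue [   0    0  560   25 6621] [233.69219151   8.08729799]
top blue [   0   66   22   87 1589] [  8.98426683 109.74638137]
top blue [146 139  52  53 754] [171.0530504  165.45888594]
top blue [406 182  15  13 123] [413.32520325 188.35772358]
top white [  0   0 173  10 843] [59.31672598  2.64294187]
top white [142  17  10  41 275] [146.36        36.30545455]
top white [162  16  11  42 288] [167.24652778  35.47916667]
top white [183  16  11  41 273] [188.28937729  33.73626374]
top white [121  19  11  40 260] [125.56538462  36.43461538]
top white [ 80  20  11  41 270] [84.32592593 38.31481481]
top white [100  20  11  40 269] [104.9739777  37.7732342]
top white [400  28  34  81 806] [415.38337469  69.80024814]
top white [324  75  20  18 222] [333.10810811  84.09459459]
top white [188 123  23  23 333] [199.07207207 134.32732733]
top white [ 201  165   46   66 2525] [223.7239604  196.98851485]
top white [ 133  169   45   64 1797] [156.99554814 205.29048414]
top white [148 247   8   9  67] [151.56716418 250.8358209 ]
top white [179 269  11  10 109] [183.95412844 273.4587156 ]
scene blue
[... 1063 characters left out ...]
 19  11 125] [406.904 239.512]
scene white [ 107  239  113   41 1799] [162.16175653 259.1778766 ]
scene white [ 313  243   68   53 1653] [342.13793103 274.79673321]
scene white [377 252   7   7  32] [379.96875 254.0625 ]
scene white [386 265  40  28 672] [405.49255952 281.89285714]
scene white [208 341  24  20 243] [219.76954733 350.99176955]
scene white [ 94 351  31  69 868] [106.84562212 383.52304147]
scene white [539 407  15  13 113] [545.62831858 413.15044248]
scene white [446 409  12  11  91] [451.73626374 414.03296703]
scene white [477 409  13  11  93] [483. 414.]
scene white [508 408  14  12 101] [514.11881188 413.4950495 ]
scene white [416 410  11  10  83] [420.85542169 414.51807229]
```

View pics/c1.png

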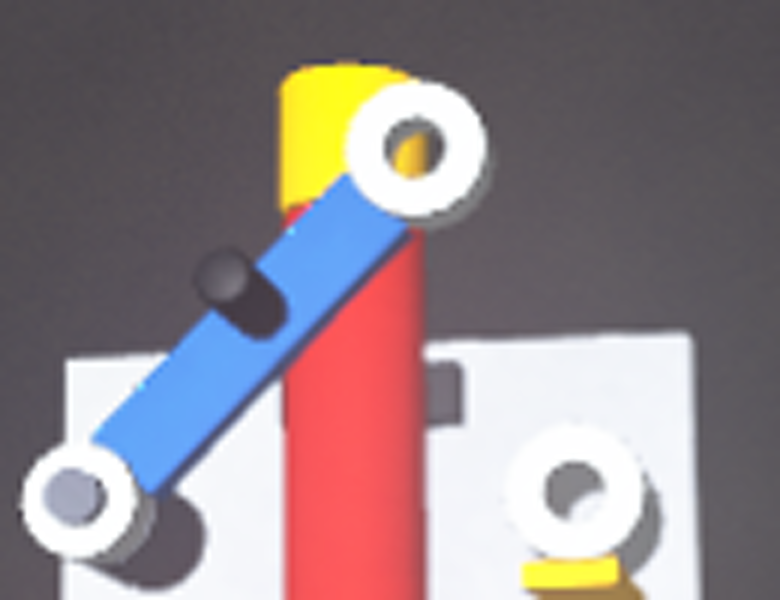

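View pics/c2.png

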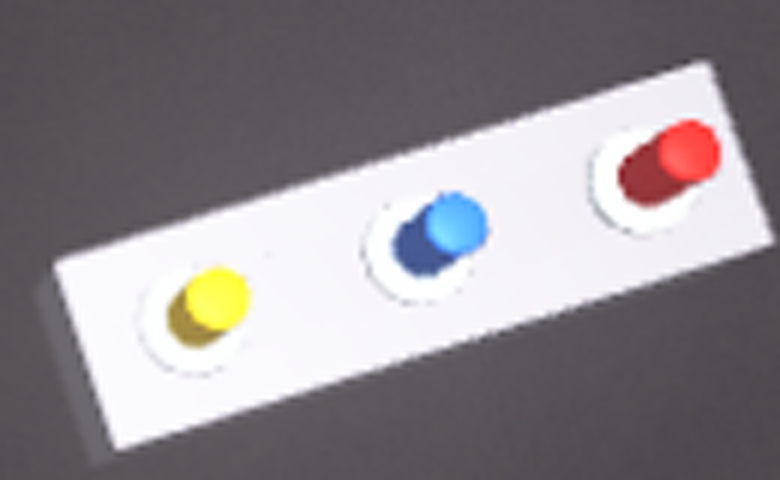

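View pics/c3.png

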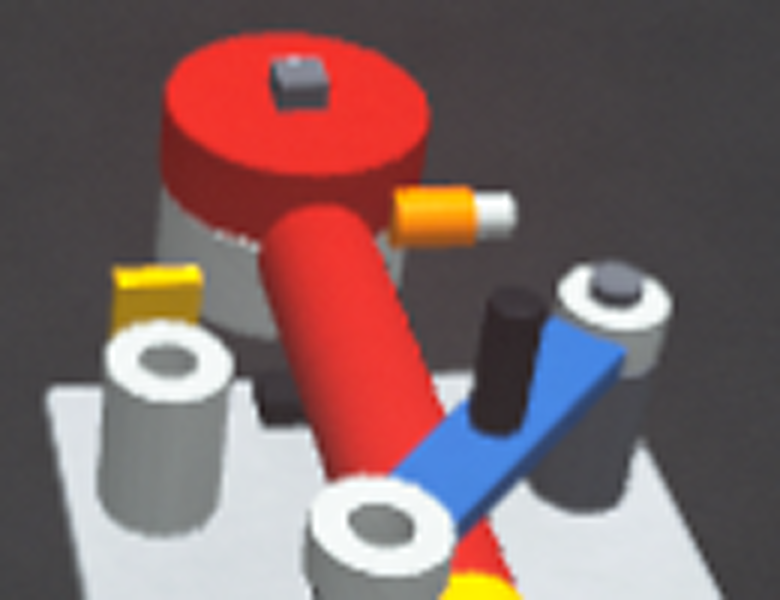

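View pics/c4.png

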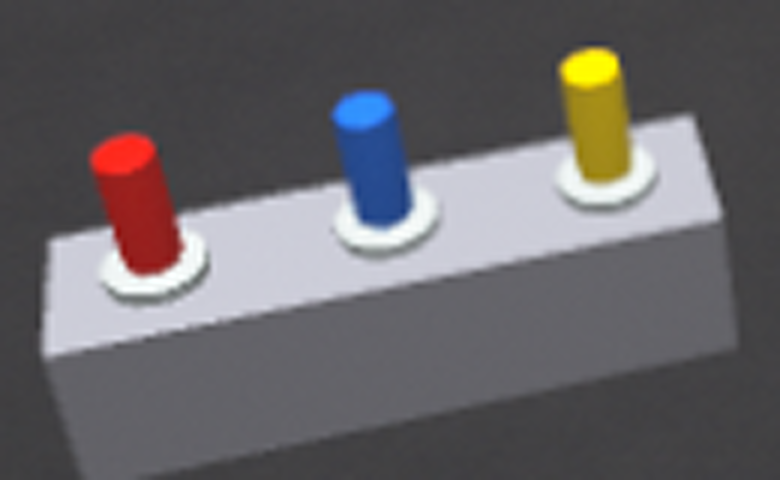

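The crops show the top-view lug ring at about (226.1,191.6), the eye at (199.3,134.8), the handle top at (167.8,155.3) and the blue pin top at (416.1,187.1).

Run:
```python
from h import *
from scipy.spatial.transform import Rotation as Ro
f=lambda x,y,ox,oy:((x+.5)/6-.5+ox,(y+.5)/6-.5+oy)
t=lambda x,y:f(x,y,130,110); t2=lambda x,y:f(x,y,340,150); s=lambda x,y:f(x,y,305,190); s2=lambda x,y:f(x,y,100,220)
np.set_printoptions(precision=4,suppress=True)
for n,a,b,z in(("eye",s(382,524),t(416,149),.096),("lug",s(169,362),t(577,490),.075),("handle",s(517,302),t(225,273),.14),("hinge",s(614,308),t(80,498),.096),("pintop",s2(364,110),t2(457,222),.114),("flange",s2(386,215),t2(421,247),.068)):
    print(n,tri(a,b),"top",onz("top",b,z),"scene",onz("scene",a,z))
st=bot.read_state();R=Ro.from_rotvec(st['ee_rot']).as_matrix();print(R)
```

```text
eye (array([0.6628, 0.1894, 0.0962]), np.float64(0.00017227683169627675)) top [0.6628 0.1894 0.096 ] scene [0.6626 0.1896 0.096 ]
lug (array([0.5572, 0.1431, 0.0752]), np.float64(0.00043012722688761187)) top [0.5572 0.1429 0.075 ] scene [0.5569 0.1433 0.075 ]
handle (array([0.6134, 0.2371, 0.1403]), np.float64(0.00010777467314556528)) top [0.6135 0.2373 0.14  ] scene [0.613  0.2373 0.14  ]
hinge (array([0.5563, 0.2937, 0.0925]), np.float64(0.0011515512165446576)) top [0.5557 0.2932 0.096 ] scene [0.5609 0.291  0.096 ]
pintop (array([ 0.5487, -0.2029,  0.1121]), np.float64(0.00033782636763175143)) top [ 0.5483 -0.2022  0.114 ] scene [ 0.5512 -0.2022  0.114 ]
flange (array([ 0.5489, -0.2032,  0.0675]), np.float64(0.0002859776002596272)) top [ 0.5488 -0.2029  0.068 ] scene [ 0.5496 -0.2031  0.068 ]
[[-0.0005  0.4103  0.912 ]
 [-0.0016  0.912  -0.4103]
 [-1.     -0.0016  0.0002]]
```

```bash
cat >> h.py <<'E'
from scipy.spatial.transform import Rotation as Ro
def delta(target,yaw=None,closed_frame=False):
    """cm shift in tool axes to target TCP; yaw (deg) = desired direction of tool y; also tilt error"""
    s=bot.read_state();R=Ro.from_rotvec(s['ee_rot']).as_matrix()
    d=R.T@(np.array(target)-s['ee_pos'])*100
    y=np.degrees(np.arctan2(R[1,1],R[0,1]))
    print("t",s['time_s'],"pos",s['ee_pos'].round(4),"yaw",round(y,2),"xaxis",R[:,0].round(4),"F",s['wrist_force'].round(1),"grip",round(s['gripper_width'],3))
    print("delta cm",d.round(2))
    if yaw is not None:
        a=np.radians(yaw);yy=np.array([np.cos(a),np.sin(a),0]);Rt=np.c_[[0,0,-1],yy,np.cross([0,0,-1],yy)]
        print("rot",Ro.from_matrix(R.T@Rt).as_rotvec().round(3))
E
python3 -m inch '0.25 -1.31 3.84 0 0 0 1;0.25 -1.31 3.84 0 0 0 1;0.25 -1.31 3.84 0 0 0 1;0.25 -1.31 3.84 0 0 0 1;0.25 -1.31 3.84 0 0 0 1;0.25 -1.31 3.84 0 0 0 1;0.25 -1.31 3.84 0 0 0 1;0.25 -1.31 3.84 0 0 0 1;0.25 -1.31 3.84 0 0 0 1;0.25 -1.31 3.84 0 0 0 1;0.25 -1.31 3.84 0 0 0 1;0.25 -1.31 3.84 0 0 0 1;0 0 0 0.12 0 0 1;0 0 0 0.12 0 0 1;0 0 0 0.12 0 0 1;0 0 0 0 0 0 1;0 0 0 0 0 0 1'
python3 -c "
from h import *
delta([.6128,.2368,.108],45)"
```

```text
time_s: 2.22
ee_pos: [0.612, 0.2375, 0.201]
ee_rot: [0.61, 1.484, -0.611]
wrist_force: [0.0, 0.5, 0.2]
gripper_width: 1.003
t 2.225 pos [0.612  0.2375 0.201 ] yaw 45.27 xaxis [-5.e-04 -2.e-04 -1.e+00] F [0.  0.5 0.2] grip 1.003
delta cm [9.3  0.01 0.11]
rot [ 0.005 -0.     0.   ]
```

```bash
python3 -m inch '2.3 0 0.1 0 0 0 1;2.3 0 0 0 0 0 1;2.3 0 0 0 0 0 1;2.2 0 0 0 0 0 1;0 0 0 0 0 0 1;0 0 0 0 0 0 1' 30
python3 -c "
from h import *
delta([.6128,.2368,.108],45)
cv2.imwrite('pics/s1.png',bot.capture('scene')[...,::-1]);cv2.imwrite('pics/t1.png',bot.capture('top')[...,::-1])"
```

```text
time_s: 2.98
ee_pos: [0.6134, 0.2372, 0.1111]
ee_rot: [0.612, 1.482, -0.611]
wrist_force: [0.3, 0.5, 0.0]
gripper_width: 1.003
t 2.975 pos [0.6134 0.2372 0.1111] yaw 45.18 xaxis [ 1.1e-03  8.0e-04 -1.0e+00] F [0.3 0.5 0. ] grip 1.003
delta cm [ 0.31 -0.07 -0.02]
rot [ 0.003  0.    -0.001]
```

View pics/s1.png

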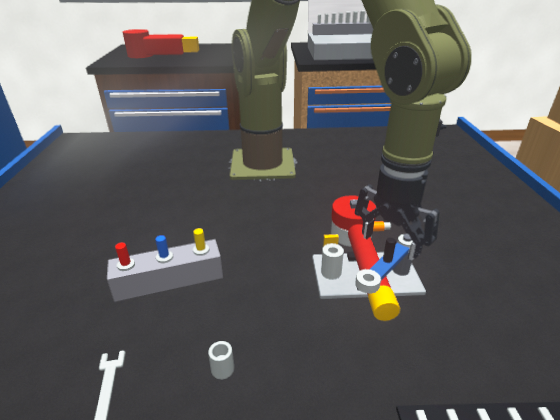

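The fingers straddle the black handle at about (390,245). I'll close on it.

```bash
python3 -m inch '0 0 0 0 0 0 0;0 0 0 0 0 0 0;0 0 0 0 0 0 0;0 0 0 0 0 0 0;0 0 0 0 0 0 0;0 0 0 0 0 0 0;0 0 0 0 0 0 0;0 0 0 0 0 0 0' 25
python3 -c "
from h import *
delta([.6128,.2368,.108],45)"
```

```text
time_s: 4.08
ee_pos: [0.6132, 0.2371, 0.1105]
ee_rot: [0.612, 1.482, -0.611]
wrist_force: [1.1, -0.2, 2.8]
gripper_width: 0.197
t 4.075 pos [0.6132 0.2371 0.1105] yaw 45.15 xaxis [ 8.e-04  5.e-04 -1.e+00] F [ 1.1 -0.2  2.8] grip 0.197
delta cm [ 0.25 -0.05 -0.01]
rot [ 0.003  0.    -0.001]
```

```bash
python3 -m inch '0 -0.4 -0.01 0.05 0 0 0;0 -0.8 -0.04 0.1 0 0 0;0 -0.8 -0.04 0.1 0 0 0;0 -0.8 -0.04 0.1 0 0 0;0 -0.8 -0.04 0.1 0 0 0;0 -0.8 -0.04 0.1 0 0 0;0 -0.8 -0.04 0.1 0 0 0;0 -0.4 -0.01 0.05 0 0 0;0 0 0 0 0 0 0'
python3 -c "
from h import *
delta([.5565,.213,.108],0)"
```

```text
time_s: 5.2
ee_pos: [0.5623, 0.2128, 0.1105]
ee_rot: [1.143, 1.25, -1.146]
wrist_force: [-1.0, -1.7, 5.6]
gripper_width: 0.196
t 5.2 pos [0.5623 0.2128 0.1105] yaw 5.02 xaxis [-0.0015 -0.0012 -1.    ] F [-1.  -1.7  5.6] grip 0.196
delta cm [ 0.25 -0.58 -0.07]
rot [0.088 0.001 0.002]
```

```bash
python3 -m inch '0 -0.4 0 0.05 0 0 0;0 -0.25 0 0.03 0 0 0;0 0 0 0 0 0 0;0 0 0 0 0 0 0'
python3 -m inch '0 -0.25 0 0 0 0 0;0 0 0 0 0 0 0;0 0 0 0 0 0 0'
python3 -m inch '0 -0.25 0 0 0 0 0;0 0 0 0 0 0 0;0 0 0 0 0 0 0'
python3 -c "
from h import *
delta([.5565,.213,.108],0)"
```

```text
time_s: 5.7
ee_pos: [0.5562, 0.2125, 0.1105]
ee_rot: [1.203, 1.212, -1.205]
wrist_force: [-1.9, -2.4, 5.3]
gripper_width: 0.201
time_s: 6.08
ee_pos: [0.5553, 0.2125, 0.1105]
ee_rot: [1.205, 1.211, -1.203]
wrist_force: [4.4, -3.3, 2.0]
gripper_width: 0.2
time_s: 6.45
ee_pos: [0.5554, 0.2125, 0.1105]
ee_rot: [1.208, 1.207, -1.199]
wrist_force: [8.8, -2.5, -2.7]
gripper_width: 0.201
t 6.45 pos [0.5554 0.2125 0.1105] yaw 0.36 xaxis [ 6.9e-03  4.0e-04 -1.0e+00] F [ 8.8 -2.5 -2.7] grip 0.201
delta cm [ 0.26  0.11 -0.05]
rot [ 0.006 -0.    -0.007]
```

Contact with the stop shows as rising force and no further motion. I'll relieve the preload, let go, and rise.

```bash
python3 -m inch '0 0.3 0 0 0 0 0;0 0 0 0 0 0 0;0 0 0 0 0 0 1;0 0 0 0 0 0 1;0 0 0 0 0 0 1;0 0 0 0 0 0 1;0 0 0 0 0 0 1;0 0 0 0 0 0 1;-3 0 0 0 0 0 1;-4 0 0 0 0 0 1;-4 0 0 0 0 0 1;0 0 0 0 0 0 1'
python3 -c "
from h import *
delta([.5488,-.203,.2],None)"
```

```text
time_s: 7.95
ee_pos: [0.5568, 0.2138, 0.2236]
ee_rot: [1.209, 1.21, -1.197]
wrist_force: [0.1, 0.2, -0.3]
gripper_width: 1.003
t 7.95 pos [0.5568 0.2138 0.2236] yaw 0.44 xaxis [ 0.0067  0.0029 -1.    ] F [ 0.1  0.2 -0.3] grip 1.003
delta cm [ 2.24 -1.14 41.68]
```

```bash
python3 -m inch '0.2 -0.1 3.8 0 0 0 1;0.2 -0.1 3.8 0 0 0 1;0.2 -0.1 3.8 0 0 0 1;0.2 -0.1 3.8 0 0 0 1;0.2 -0.1 3.8 0 0 0 1;0.2 -0.1 3.8 0 0 0 1;0.2 -0.1 3.8 0 0 0 1;0.2 -0.1 3.8 0 0 0 1;0.2 -0.1 3.8 0 0 0 1;0.2 -0.1 3.8 0 0 0 1;0.2 -0.1 3.7 0 0 0 1;0 0 0 0 0 0 1;0 0 0 0 0 0 1'
python3 -c "
from h import *
delta([.5488,-.203,.075],0)
cv2.imwrite('pics/s2.png',bot.capture('scene')[...,::-1]);cv2.imwrite('pics/t2.png',bot.capture('top')[...,::-1])
a=cv2.imread('pics/t2.png')[110:210,130:260];cv2.imwrite('pics/t2c.png',cv2.resize(a,None,fx=6,fy=6,interpolation=cv2.INTER_CUBIC))
a=cv2.imread('pics/s2.png')[190:290,305:435];cv2.imwrite('pics/s2c.png',cv2.resize(a,None,fx=6,fy=6,interpolation=cv2.INTER_CUBIC))
"
```

```text
time_s: 9.57
ee_pos: [0.5466, -0.2029, 0.1975]
ee_rot: [1.203, 1.215, -1.203]
wrist_force: [-0.3, 0.7, -0.9]
gripper_width: 0.999
t 9.575 pos [ 0.5466 -0.2029  0.1975] yaw 0.49 xaxis [-0.0013  0.0015 -1.    ] F [-0.3  0.7 -0.9] grip 0.999
delta cm [12.25  0.24  0.03]
rot [ 0.009 -0.002  0.001]
```

View pics/t2c.png

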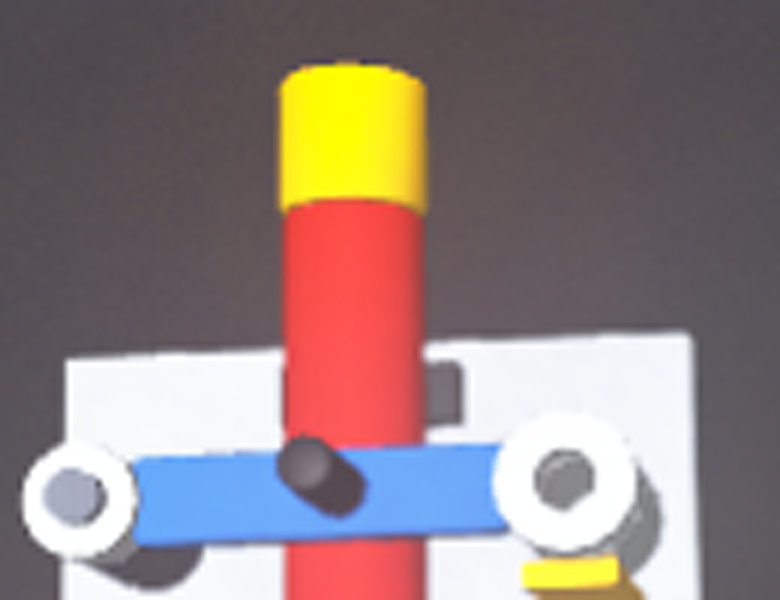

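View pics/s2c.png

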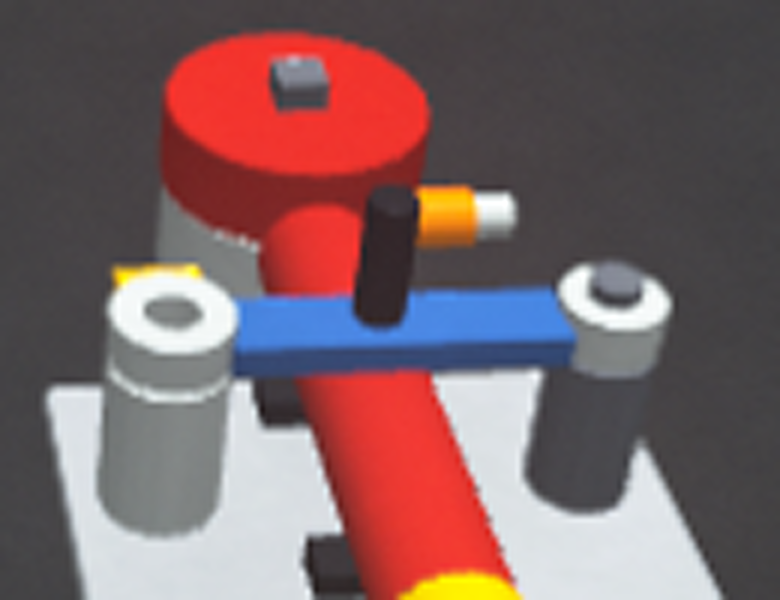

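View pics/s2.png

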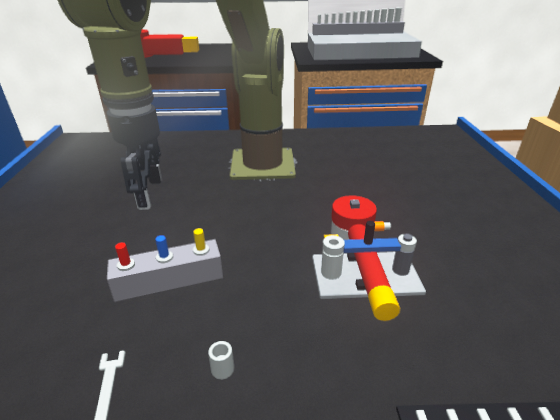

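The bar is closed with its eye over the lug: ring centre at crop (565,482) in the top view and (173,313) in the scene view. Next I'll compute the eye and lug offset.

```bash
python3 - <<'E'
from h import *
f=lambda x,y,ox,oy:((x+.5)/6-.5+ox,(y+.5)/6-.5+oy)
s=f(173,313,305,190);t=f(565,482,130,110)
print(tri(s,t),onz("top",t,.096),onz("scene",s,.096))
# hinge,bar handle top
print(onz("top",f(306,460,130,110),.14),onz("scene",f(392,198,305,190),.14))
E
python3 -m inch '3.0 0.24 0.03 0.009 0 0 1;3.0 0 0 0 0 0 1;3.0 0 0 0 0 0 1;0 0 0 0 0 0 1;0 0 0 0 0 0 1'
python3 -c "
from h import *
delta([.5488,-.203,.075],0)
cv2.imwrite('pics/s3.png',cv2.resize(bot.capture('scene')[190:310,80:240,::-1],None,fx=4,fy=4))"
```

```text
(array([0.55612245, 0.14358749, 0.0954593 ]), np.float64(0.00032959182696831545)) [0.5560425  0.14367751 0.096     ] [0.55683956 0.14327279 0.096     ]
[0.55685694 0.21299029 0.14      ] [0.55568   0.2122058 0.14     ]
time_s: 10.3
ee_pos: [0.5502, -0.2037, 0.1092]
ee_rot: [1.21, 1.208, -1.208]
wrist_force: [-0.3, 0.4, 0.4]
gripper_width: 1.001
t 10.3 pos [ 0.5502 -0.2037  0.1092] yaw 0.01 xaxis [ 1.5e-03 -1.0e-04 -1.0e+00] F [-0.3  0.4  0.4] grip 1.001
delta cm [ 3.42 -0.15 -0.07]
rot [ 0.     0.    -0.001]
```

View pics/s3.png

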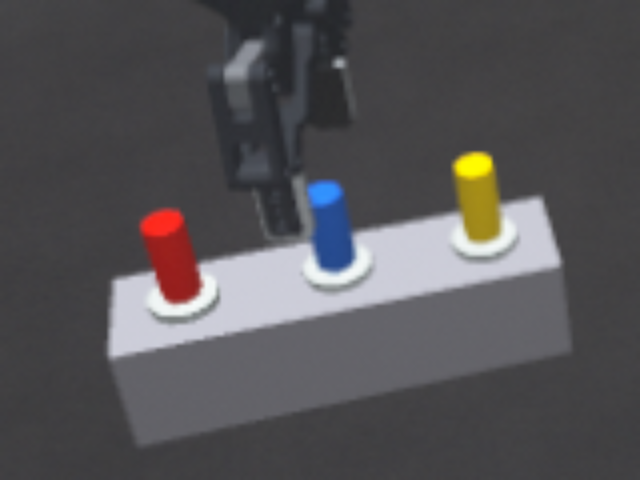

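```bash
python3 -c "
from h import *
for X in ([.5502,-.2037,.1092],[.5927,-.2037,.122],[.5077,-.2037,.122],[.5488,-.203,.112]):
  p=proj('scene',X);print(X,p,(p-[80,190])*4, proj('top',X))
cv2.imwrite('pics/s4.png',bot.capture('scene')[...,::-1]);cv2.imwrite('pics/t4.png',bot.capture('top')[...,::-1])
delta([.5488,-.203,.075],0)"
```

```text
[0.5502, -0.2037, 0.1092] [160.01448137 239.57512265] [320.05792548 198.30049058] [415.81658586 186.00439366]
[0.5927, -0.2037, 0.122] [153.91209382 247.80536285] [295.64837528 231.2214514 ] [416.0109292 161.2631795]
[0.5077, -0.2037, 0.122] [163.37629714 222.17587192] [333.50518856 128.70348766] [419.37421122 208.44997012]
[0.5488, -0.203, 0.112] [160.27447309 238.01664159] [321.09789234 192.06656634] [415.8877622 186.4974119]
t 10.45 pos [ 0.5503 -0.2043  0.1096] yaw -0.04 xaxis [ 2.5e-03 -7.0e-04 -1.0e+00] F [-0.5  0.7  1.1] grip 0.998
delta cm [ 3.46 -0.16 -0.14]
rot [-0.001  0.001 -0.002]
```

View pics/s4.png

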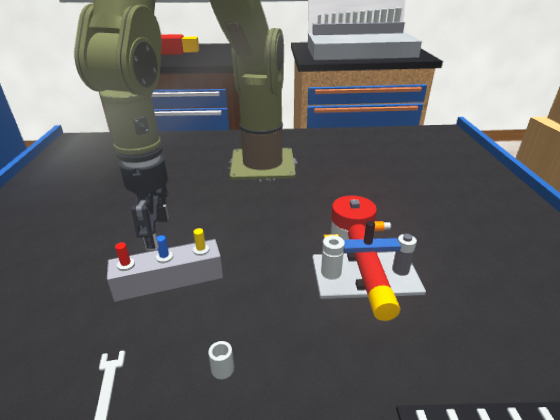

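View pics/t4.png

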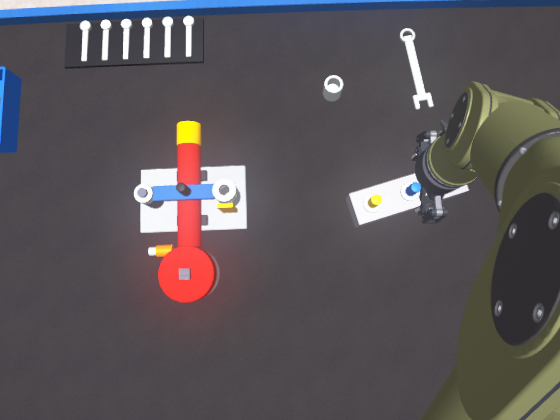

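The scene view shows the near finger just in front of the blue pin, and the projections agree with that to 1–2 mm. I'll descend and grip.

```bash
python3 -m inch '1.2 -0.12 -0.08 0 0 0 1;1.2 0 0 0 0 0 1;1.0 0 0 0 0 0 1;0 0 0 0 0 0 1;0 0 0 0 0 0 1;0 0 0 0 0 0 1'
python3 -c "
from h import *
delta([.5488,-.203,.075],0)"
python3 -m inch '0 0 0 0 0 0 0;0 0 0 0 0 0 0;0 0 0 0 0 0 0;0 0 0 0 0 0 0;0 0 0 0 0 0 0;0 0 0 0 0 0 0;0 0 0 0 0 0 0;0 0 0 0 0 0 0' 50
python3 -c "
from h import *
delta([.5488,-.203,.075],0)
cv2.imwrite('pics/s5.png',cv2.resize(bot.capture('scene')[190:310,80:240,::-1],None,fx=4,fy=4))"
```

```text
time_s: 11.2
ee_pos: [0.5485, -0.2036, 0.0746]
ee_rot: [1.21, 1.208, -1.209]
wrist_force: [-0.1, -0.2, -0.2]
gripper_width: 1.004
t 11.2 pos [ 0.5485 -0.2036  0.0746] yaw -0.06 xaxis [ 8.e-04 -2.e-04 -1.e+00] F [-0.1 -0.2 -0.2] grip 1.004
delta cm [-0.04  0.03 -0.06]
rot [-0.001  0.    -0.001]
time_s: 12.2
ee_pos: [0.5482, -0.2035, 0.0744]
ee_rot: [1.21, 1.209, -1.21]
wrist_force: [-0.7, 0.4, 3.0]
gripper_width: 0.219
t 12.2 pos [ 0.5482 -0.2035  0.0744] yaw -0.06 xaxis [ 1.e-04  0.e+00 -1.e+00] F [-0.7  0.4  3. ] grip 0.219
delta cm [-0.06  0.06 -0.05]
rot [-0.001 -0.    -0.   ]
```

View pics/s5.png

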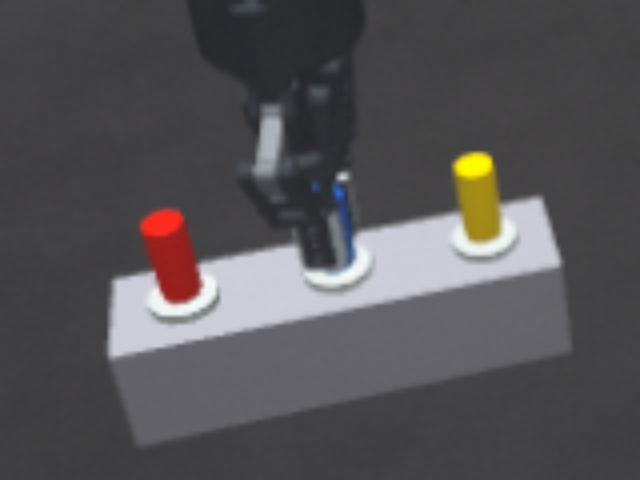

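```bash
python3 -m inch '-1 0 0 0 0 0 0;-2 0 0 0 0 0 0;-2.5 0 0 0 0 0 0;-2.5 0 0 0 0 0 0;-2.5 0 0 0 0 0 0;-1.5 0 0 0 0 0 0;0 0 0 0 0 0 0;0 0 0 0 0 0 0'
python3 -c "
from h import *
delta([.5566,.143,.19],0)
a=bot.capture('scene')[130:310,80:240,::-1];cv2.imwrite('pics/s6.png',cv2.resize(a,None,fx=3,fy=3))"
```

```text
time_s: 13.25
ee_pos: [0.5475, -0.2032, 0.1934]
ee_rot: [1.209, 1.21, -1.211]
wrist_force: [-0.1, 0.6, -1.2]
gripper_width: 0.226
t 13.25 pos [ 0.5475 -0.2032  0.1934] yaw -0.05 xaxis [-1.7e-03  6.0e-04 -1.0e+00] F [-0.1  0.6 -1.2] grip 0.226
delta cm [  0.36   0.88 -34.62]
rot [-0.001 -0.001  0.002]
```

View pics/s6.png

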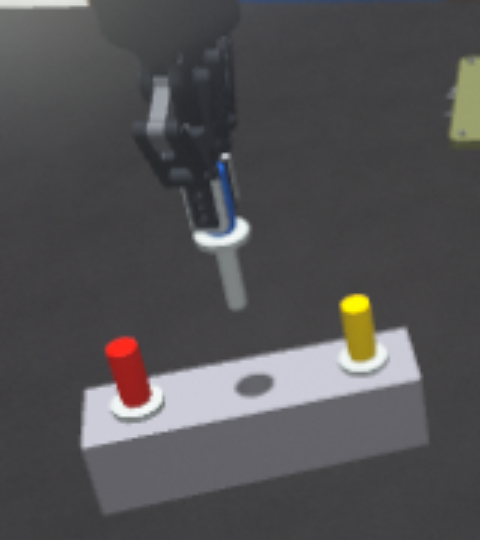

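The pin is out of the rack and upright, with its flange at crop (221,235). I'll carry it over to the eye.

```bash
python3 -m inch '0 0.08 -1.5 0 0 0 0;0 0.08 -3 0 0 0 0;0 0.08 -3.4 0 0 0 0;0 0.08 -3.4 0 0 0 0;0 0.08 -3.4 0 0 0 0;0 0.08 -3.4 0 0 0 0;0 0.08 -3.4 0 0 0 0;0 0.08 -3.4 0 0 0 0;0 0.08 -3.4 0 0 0 0;0 0.08 -3.4 0 0 0 0;0 0.08 -2 0 0 0 0;0 0 -0.9 0 0 0 0;0 0 0 0 0 0 0;0 0 0 0 0 0 0;0 0 0 0 0 0 0'
python3 -c "
from h import *
delta([.5566,.143,.19],0)
s=bot.capture('scene')[...,::-1];t=bot.capture('top')[...,::-1];cv2.imwrite('pics/s7.png',s);cv2.imwrite('pics/t7.png',t)
cv2.imwrite('pics/s7c.png',cv2.resize(s[170:300,290:430],None,fx=4,fy=4,interpolation=cv2.INTER_CUBIC))
delta([.5566,.143,.19],0)
"
```

```text
time_s: 15.18
ee_pos: [0.5575, 0.1411, 0.1944]
ee_rot: [1.211, 1.207, -1.212]
wrist_force: [0.1, -0.3, -1.4]
gripper_width: 0.223
t 15.175 pos [0.5575 0.1411 0.1944] yaw -0.18 xaxis [ 1.e-04 -6.e-04 -1.e+00] F [ 0.1 -0.3 -1.4] grip 0.223
delta cm [ 0.44 -0.09 -0.19]
rot [-0.003  0.001 -0.   ]
t 15.275 pos [0.5574 0.1416 0.1944] yaw -0.14 xaxis [ 1.e-04 -3.e-04 -1.e+00] F [ 1.4 -0.5 -0.8] grip 0.219
delta cm [ 0.44 -0.08 -0.14]
rot [-0.002  0.    -0.   ]
```

View pics/s7c.png

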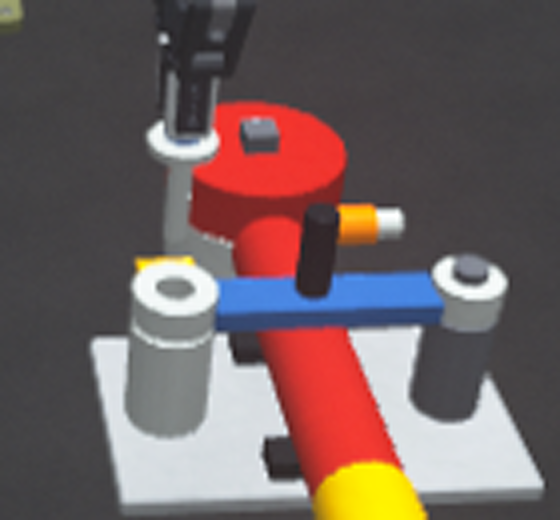

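View pics/t7.png

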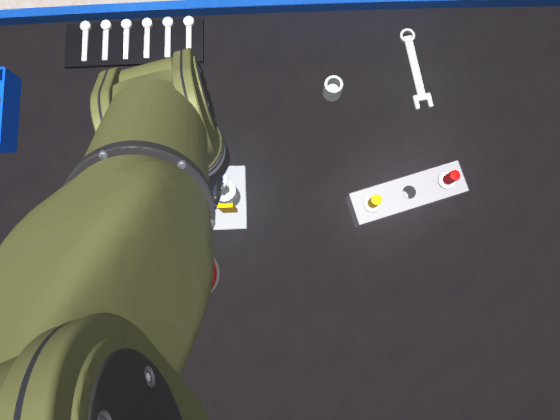

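```bash
python3 -m inch '0 -0.08 -0.14 0 0 0 0;1.5 0 0 0 0 0 0;0.8 0 0 0 0 0 0;0 0 0 0 0 0 0;0 0 0 0 0 0 0'
python3 -c "
from h import *
s=bot.capture('scene')[...,::-1];t=bot.capture('top')[...,::-1]
cv2.imwrite('pics/s8c.png',cv2.resize(s[180:280,300:400],None,fx=6,fy=6,interpolation=cv2.INTER_CUBIC))
cv2.imwrite('pics/t8c.png',cv2.resize(t[150:230,190:270],None,fx=6,fy=6,interpolation=cv2.INTER_CUBIC))
delta([.5566,.143,.17],0)
print((proj('scene',[.5566,.1433,.163])-[300,180]+.5)*6-.5, 'flange top exp at target')
"
```

```text
time_s: 15.9
ee_pos: [0.5566, 0.1439, 0.1712]
ee_rot: [1.21, 1.209, -1.21]
wrist_force: [-0.7, 0.3, -2.1]
gripper_width: 0.222
t 16.0 pos [0.5568 0.144  0.1716] yaw -0.06 xaxis [ 6.e-04  3.e-04 -1.e+00] F [-0.6 -0.2 -1.8] grip 0.219
delta cm [ 0.16 -0.02  0.1 ]
rot [-0.001 -0.    -0.001]
[217.45552847 206.69000956] flange top exp at target
```

View pics/s8c.png

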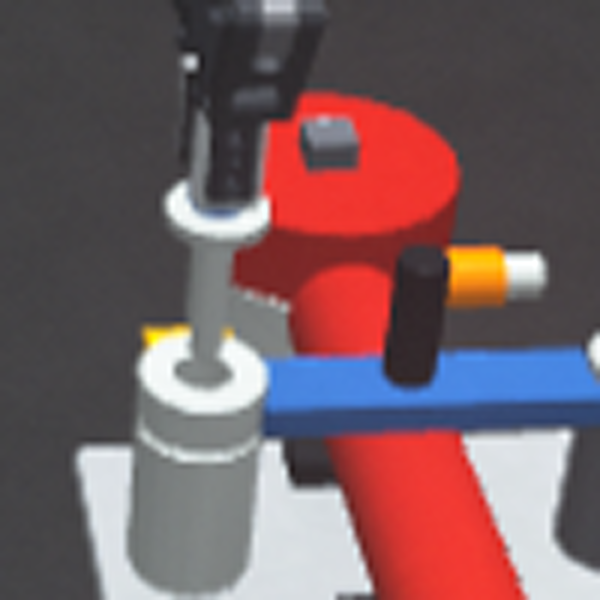

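View pics/t8c.png

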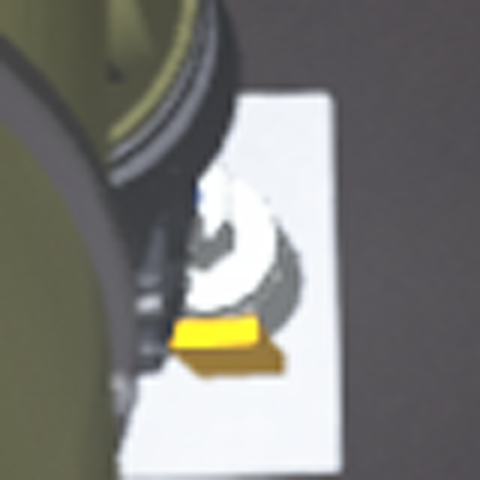

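The shank sits over the eye hole in the scene view (crop (205,365)), and the flange lies where predicted. I'll lower it in steps, watching the force.

```bash
python3 -m inch '0.5 0 0.05 0 0 0 0;0.5 0 0 0 0 0 0;0.5 0 0 0 0 0 0;0 0 0 0 0 0 0;0 0 0 0 0 0 0'
python3 -m inch '0.5 0 0 0 0 0 0;0.5 0 0 0 0 0 0;0.5 0 0 0 0 0 0;0 0 0 0 0 0 0;0 0 0 0 0 0 0'
python3 -c "
from h import *
delta([.5566,.1432,.11],0)"
```

```text
time_s: 16.62
ee_pos: [0.5566, 0.1435, 0.1563]
ee_rot: [1.21, 1.209, -1.21]
wrist_force: [0.2, -0.0, -0.7]
gripper_width: 0.223
time_s: 17.25
ee_pos: [0.5566, 0.1434, 0.1413]
ee_rot: [1.21, 1.209, -1.21]
wrist_force: [0.7, 0.1, -1.5]
gripper_width: 0.222
t 17.25 pos [0.5566 0.1434 0.1413] yaw -0.06 xaxis [ 1.e-04  1.e-04 -1.e+00] F [ 0.7  0.1 -1.5] grip 0.222
delta cm [3.13 0.   0.02]
rot [-0.001 -0.    -0.   ]
```

```bash
python3 -m inch '0.5 0 0 0 0 0 0;0.5 0 0 0 0 0 0;0.5 0 0 0 0 0 0;0.5 0 0 0 0 0 0;0.4 0 0 0 0 0 0;0.3 0 0 0 0 0 0;0 0 0 0 0 0 0;0 0 0 0 0 0 0'
python3 -m inch '0.2 0 0 0 0 0 0;0.15 0 0 0 0 0 0;0.1 0 0 0 0 0 0;0 0 0 0 0 0 0;0 0 0 0 0 0 0'
python3 -c "
from h import *
delta([.5566,.1432,.11],0)
s=bot.capture('scene')[...,::-1]
cv2.imwrite('pics/s9c.png',cv2.resize(s[180:280,300:400],None,fx=6,fy=6,interpolation=cv2.INTER_CUBIC))"
```

```text
time_s: 18.25
ee_pos: [0.5566, 0.1435, 0.1144]
ee_rot: [1.21, 1.209, -1.21]
wrist_force: [-0.1, 0.3, -0.8]
gripper_width: 0.221
time_s: 18.88
ee_pos: [0.5569, 0.1435, 0.1103]
ee_rot: [1.211, 1.208, -1.209]
wrist_force: [-0.6, 0.3, 6.1]
gripper_width: 0.226
t 18.875 pos [0.5569 0.1435 0.1103] yaw -0.06 xaxis [ 1.1e-03  3.0e-04 -1.0e+00] F [-0.6  0.3  6.1] grip 0.226
delta cm [ 0.03 -0.03  0.03]
rot [-0.001 -0.    -0.001]
```

View pics/s9c.png

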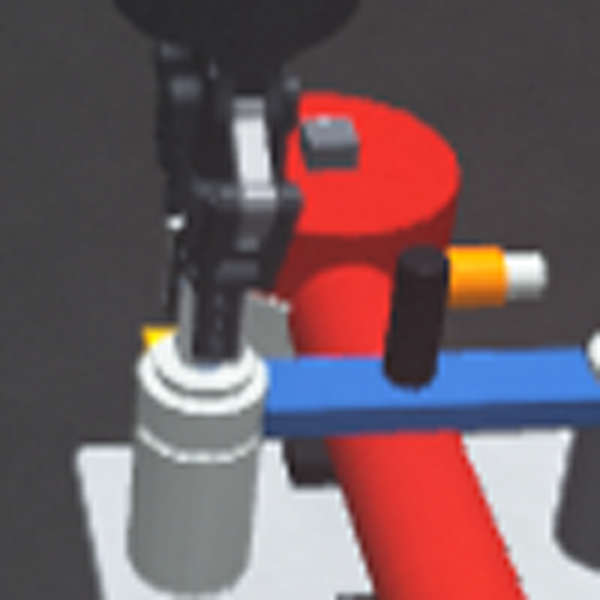

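The flange is down on the eye: about 6 N contact at z = 0.110, as expected. I'll release and rise.

```bash
python3 -m inch '0 0 0 0 0 0 1;0 0 0 0 0 0 1;0 0 0 0 0 0 1;0 0 0 0 0 0 1;0 0 0 0 0 0 1;0 0 0 0 0 0 1;-2 0 0 0 0 0 1;-4 0 0 0 0 0 1;-4 0 0 0 0 0 1;-3 0 3 0 0 0 1;0 0 4 0 0 0 1;0 0 4 0 0 0 1;0 0 4 0 0 0 1;0 0 4 0 0 0 1;0 0 4 0 0 0 1;0 0 2 0 0 0 1;0 0 0 0 0 0 1;0 0 0 0 0 0 1'
python3 -c "
from h import *
delta([.5566,.1432,.11],0)
s=bot.capture('scene')[...,::-1];t=bot.capture('top')[...,::-1]
cv2.imwrite('pics/sAc.png',cv2.resize(s[180:280,300:420],None,fx=6,fy=6,interpolation=cv2.INTER_CUBIC))
cv2.imwrite('pics/tAc.png',cv2.resize(t[110:210,130:260],None,fx=6,fy=6,interpolation=cv2.INTER_CUBIC))
for n,o in(('scene',(300,180)),('top',(130,110))): print(n,[((proj(n,[.5566,.1435,z])-o+.5)*6-.5).round(0) for z in(.102,.148)])"
```

```text
time_s: 21.18
ee_pos: [0.5565, -0.1041, 0.2396]
ee_rot: [1.209, 1.212, -1.207]
wrist_force: [-0.4, 1.0, -0.2]
gripper_width: 1.003
t 21.175 pos [ 0.5565 -0.1041  0.2396] yaw 0.1 xaxis [-2.0e-04  1.9e-03 -1.0e+00] F [-0.4  1.  -0.2] grip 1.003
delta cm [ 13.01   0.06 -24.7 ]
rot [ 0.002 -0.002  0.   ]
scene [array([205., 358.]), array([215., 245.])]
top [array([563., 477.]), array([540., 448.])]
```

View pics/sAc.png

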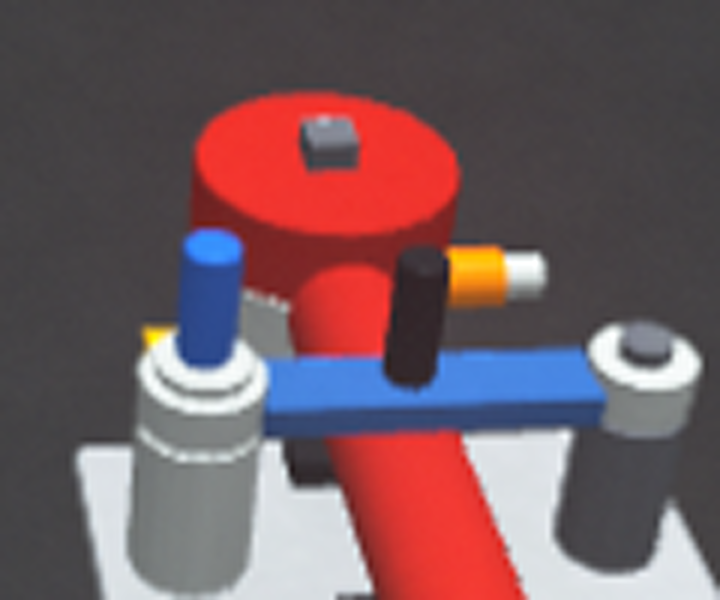

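View pics/tAc.png

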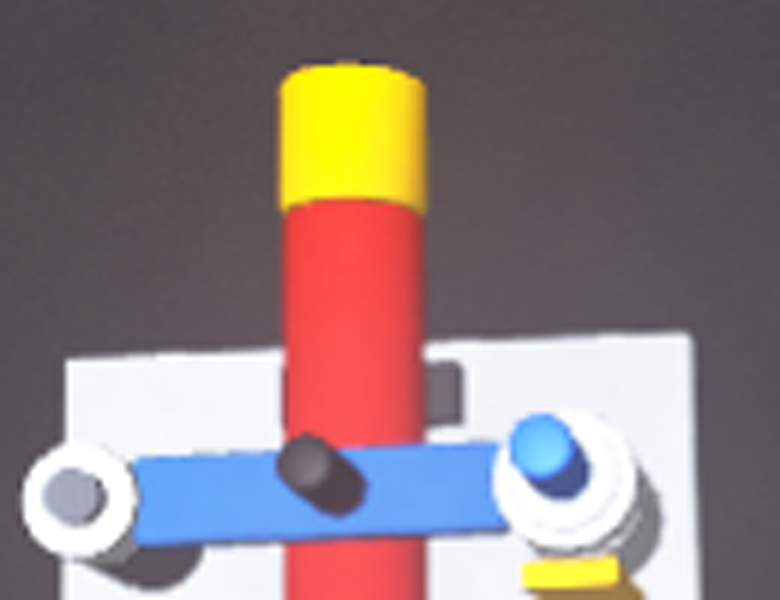

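Both views show the pin seated and upright, with its handle top at crop (213,245) in the scene view and (542,445) in the top view. Both are within a pixel of the prediction for a fully home pin. The bar has not moved.

```bash
python3 -c "
from workcell import bot
print(bot.finish_job())"
```

```text
the job is handed in; nothing more can be done
None
```

I swung the bar closed, dropped the blue pin through the eye and lug, and handed the job in at about 21 s; no verdict was reported.

- **Bar:** I gripped its handle and swung it until it met the stop, where it stopped moving and the wrist force rose to about 9 N. I then let go. The eye measured within about 1 mm of the lug's axis.
- **Pin:** I took it from the rack and lowered it until its flange met the eye, with about 6 N of contact at the expected height. I then released it and moved the arm clear.
- **Last checks:** After release, both views showed the pin upright. Its handle top was within a pixel of where a fully home pin should appear, and the bar was still closed. The gripper was open and about 25 cm away. No check failed or disagreed.

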